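Lock the laundry caddy onto its dock and start the spin cycle

TASK

So that the green caddy cannot walk off while the machine spins, slide it down its sloping dock until its two keyholes drop over the two brass screw heads, then pull it fully down the slope so that the narrow slots lock under the heads. With the caddy locked, start the spin by pressing the buttons on the white strip all the way down, one at a time: blue, then yellow, then green. Leave the bottles and other things around as they are.

Things in the scene. Friction and masses are not known exactly. Their poses are not given: they have to be found in the camera images.
- dock: Fixed grey sheet-metal dock, 240 mm wide, sloping up away from the robot at 0.19 rad. Its frame is tilted with it: x up the slope, y to the left, z square to the slope. Origin on the lower deck midway between the two screws. Lower deck (z = 0) from x = -145 to +42 mm; there a step rises 16 mm to the upper landing (z = 16 mm), which runs on to x = 172 mm.
- screw_left (a point): Centre of the top of the left screw head, at x = 0, y = +75 mm in the dock frame, square to the deck. Shank 7 mm thick; round brass head 16 mm across, 5 mm thick, underside 8 mm and top 13 mm above the lower deck, 3 mm below the landing's level
- screw_right (a point): Centre of the top of the right screw head, at x = 0, y = -75 mm in the dock frame; same sizes as the left one
- caddy: Loose green caddy, 0.3 to 0.54 kg, first lying flat on the upper landing, off-centre and turned. Origin: on its base plate's underside, below the box's centre; x up the slope, y left, z out of the plate. Plate 5 mm thick, x = -85 to +55, y = -98 to +98 mm; on it an open box, 100 (x) by 112 mm, walls 4 mm, rim 60 mm above the underside. Screws are in the round holes with its origin at dock x = -20 mm, locked at about -46 mm.
- keyhole_left (a point): Centre (top face) of the wide end of the left keyhole, in the plate's wing at caddy x = +20, y = +75 mm: eight-sided hole 26 mm across; from it a slot 11 mm wide runs up (+x) and ends where the screw's centre is 26 mm up from here. Sliding down, the caddy tips onto the lower deck as its middle passes the heads; its tail drops flat when the holes meet the heads
- keyhole_right (a point): Centre (top face) of the wide end of the right keyhole, at caddy x = +20, y = -75 mm; same sizes as the left one
- wide_slot (a point): Centre of the floor of the caddy's wide slot on the robot's side, at caddy x = -20, y = 0, z = 5 mm: open above, 55 mm deep, inside 52 mm (x) by 104 mm (y). Behind it, past a 4 mm wall, are three small slots 36 mm (x) by 32 mm (y)
- console: Fixed white control strip, 90 by 200 mm, 35 mm high, origin at the centre of its underside; three round spring buttons stand on it in a row 60 mm apart, their order varies
- blue_top (a point): Centre of the top of the blue button's cap (32 mm across), pressed straight down
- blue (a joint): Travel of the blue button in m: 0 up, 0.006 fully down, which takes about 5 N; it springs back
- yellow_top (a point): Centre of the top of the yellow button's cap (32 mm across), pressed straight down
- yellow (a joint): Travel of the yellow button in m: 0 up, 0.006 fully down, which takes about 5 N; it springs back
- green_top (a point): Centre of the top of the green button's cap (32 mm across), pressed straight down
- green (a joint): Travel of the green button in m: 0 up, 0.006 fully down, which takes about 5 N; it springs back
- spray: Bystander: frosted glass spray bottle with white trigger head, 177 mm tall; origin at its underside
- orange: Bystander: orange bottle with screwed cap, 190 mm tall, 66 mm across; origin at its underside
- scraper: Bystander: small steel scraper with black handle, 150 mm long, lying flat; origin at its underside
- brush: Bystander: laundry brush lying flat; origin at its underside
- cup: Bystander: blue measuring cup, 80 mm tall, 76 mm across; origin at its underside
- tablets: Bystander: cardboard box of tablets, 80 by 120 mm, 70 mm tall; origin at its underside
There are look-alikes about, which are no part of the job. Several things have the shape of the caddy; the one meant has the colours described above.

How it is judged:
By the outcome, as a careful person would: the job done as asked, in the order asked, and still so for the second after the job is handed in, with the robot touching nothing.
It also fails if it takes over 58 s, if anything falls off the work surface, if the arm or the gripper's body presses on something with over 40 N, if the wrist force passes 120 N, or if a joint passes its speed limit or range.

ROBOT

A 7-joint arm with a two-finger parallel gripper is mounted at the origin on the work surface. World frame = base frame: x ahead of the robot, y to its left, z up, the work surface at z = 0. Lengths are in m, angles in rad, forces in N, time in s.
With the tool pointing down it reaches from about 0.425 to 0.875 m from the base axis. Payload 8.4 kg.
Tool frame: the origin (TCP) lies on the centre line of the jaws, within the pads' length; the fingertips stand 17 mm ahead of it and the grasp point (between the pads) lies 2 mm behind it; z points along the fingers, y is the line along which they close (so a half turn about z gives the same grasp; the last joint's range is limited). The gripper opens to 87 mm and grips with 3 to 60 N. Pads are 19 mm wide; open, the fingers measure 117 mm over their backs; the gripper's body (75 mm by 190 mm) begins 51 mm behind the grasp point.
Start: joints at [-1.419, 0.333, 0.04, 1.465, -0.013, 1.343, -0.059], TCP at [0.161, 0.63, 0.24] pointing down, gripper open.
Joint ranges: [-2.58, 2.58], [-0.38, 2.09], [-1.3, 1.39], [0.25, 2.4], [-1.5, 4.64], [0.08, 2.09], [-2.65, 2.65]. Speed limits (rad/s): [2.22, 2.22, 2.79, 2.79, 3.14, 3.14, 3.14].

INTERFACE

Orientations are given as a 3x3 rotation matrix whose columns are the frame's x, y, z axes.
In Python, from rig import telemetry, optics, order gives the robot as it stands. The module is installed in compiled form; this text tells all that it offers.
- The arm moves only by the shell command python3 -m pendant 'ROWS'. ROWS is JSON, one flat list of numbers, 7 for each row, row after row: the turn, a rotation vector about the tool's x, y, z in degrees, then the shift along the tool's x, y, z in cm, then the opening in per cent of the stroke, from 0 (shut) to 100 (fully open). In form: [rx, ry, rz, x, y, z, claw, rx, ry, rz, x, y, z, claw, ...]. A call has exactly 5 rows; each row shifts and turns the commanded pose from where the row before left it, along the tool's axes as they then stand; what a row does not reach is not made up. A row lasts 1/10 s, in which the tool goes at most 50 mm and 8.59 degrees, less where a joint would pass 70% of its speed; a pose out of reach is approached as far as the arm can. A call is refused whole if a number of a shift passes 5 or a number of a turn 8.59, either way. A call with a gripper value outside its range is refused whole. The fingers move at their own pace and stop on an object; the grip force is fixed at half the most. Time passes only in rows, so rows that do not move let the fingers close, or fill a call up. It gives the time, the measured TCP pose, the force, the opening and the grip force at its end, in the units of the state.
- telemetry.read_state(): the state, without advancing time (a new reading comes with each control period).
- optics.snapshot(name): name is "scene" or "top"; returns (picture, depth): 384x512x3 uint8, red, green, blue; 384x512 float32, m along the optical axis (not along the pixel's ray), 0 where there is no reading.
- optics.camera_params(name): a dict with "fovy" (degrees; the focal length in pixels is half the picture's height over the tangent of half this angle, whatever the lens; pixels are square), "cx", "cy" (the principal point, pixels), "R" (3x3) and "t" (3): a world point X has camera coordinates R X + t. Camera axes: x right, y down, z forward; pixel columns grow to the right and rows downward; lengths in m; the calibration is good to about 2 mm. A picture is of the moment at which its call begins. camera_params takes no time and is no camera call.
- order.hand_in(): hands the job in; it is judged then, once.
The state is a dict: "time": time; "q": joint angles; "joint_velocities": joint speeds; "joint_efforts": joint torques, N m; "tcp_pos": TCP position; "orientation": TCP orientation; "contact_force": force on the tool from outside, world axes, zero at the start; "wrist_torque": the same for the moment, N m; "width": opening from 0.0 (shut) to 1.0 (fully open); "finger_force": force on a finger pad.
Only numpy, scipy, OpenCV 4.12 (cv2) and the standard library are available. Lean on these libraries where they do the work, as an engineer would, in place of code of your own. Each camera call takes 0.05 s, during which the arm holds its last target. There are 200 camera calls.

## Working session

There is one attempt and no reset: what is moved stays moved. The work goes in short steps, Python scripts to look and compute and a shell command to move; the robot and the scene stay as the last step left them, time stands still between calls to the robot, and variables do not carry over. Pictures are saved under pics/ and viewed, at most 10 in all, crops included, and the job is handed in when it is done.

```bash
mkdir -p pics; cat > h.py <<'E'
import numpy as np, cv2
from rig import telemetry, optics, order
def snap(n):
    p,d=optics.snapshot(n); c=optics.camera_params(n)
    f=p.shape[0]/2/np.tan(np.radians(c["fovy"])/2)
    v,u=np.mgrid[:p.shape[0],:p.shape[1]]
    X=np.stack([(u-c["cx"])/f*d,(v-c["cy"])/f*d,d],-1)
    W=(X-np.array(c["t"]))@np.array(c["R"])
    W[d==0]=np.nan
    return p,W
def save(p,n): cv2.imwrite("pics/"+n,p[...,::-1])
def st():
    s=telemetry.read_state(); print(round(s["time"],2),np.round(s["tcp_pos"],4),np.round(s["contact_force"],1),round(s["width"],3),round(s["finger_force"],1)); return s
E
python3 - <<'E'
from h import *
s=st();print(np.round(s["orientation"],3))
a,A=snap("scene");b,B=snap("top")
np.savez("s0.npz",a=a,A=A,b=b,B=B)
save(cv2.resize(a,(800,600)),"sc0.png");save(cv2.resize(b,(800,600)),"top0.png")
E
```

```text
0.0 [0.1612 0.6292 0.2387] [ 0.4 -0.5  0.2] 1.002 0.0
[[-0.969  0.248 -0.   ]
 [ 0.248  0.969 -0.002]
 [-0.    -0.002 -1.   ]]
```

View pics/sc0.png

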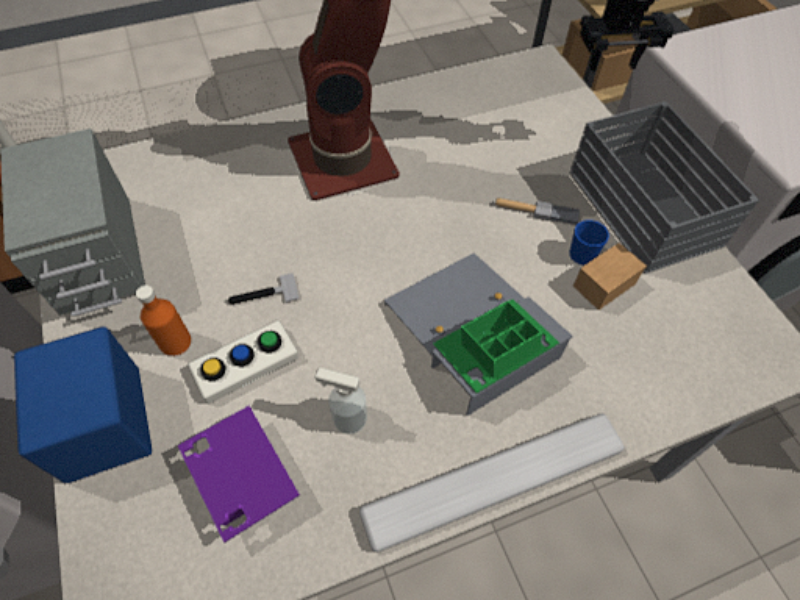

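View pics/top0.png

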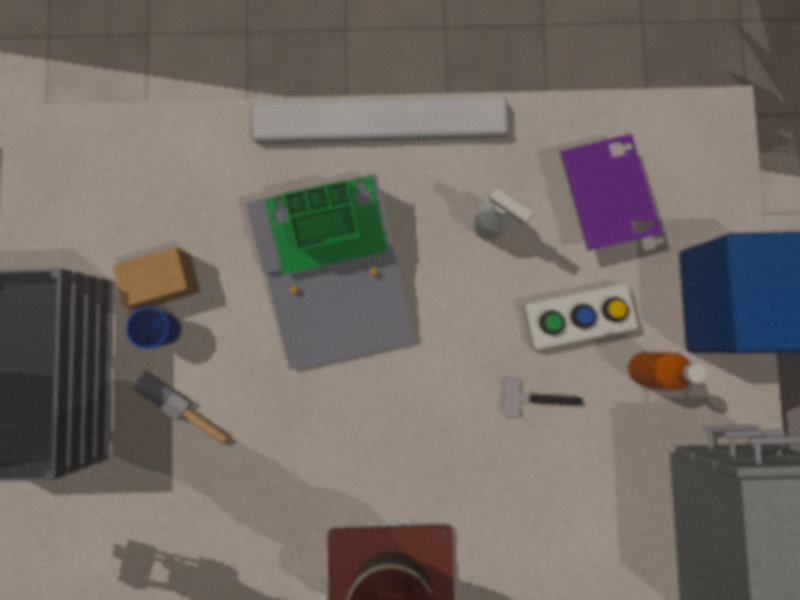

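```bash
python3 - <<'E'
from h import *
z=np.load("s0.npz");b,B,a,A=z["b"],z["B"],z["a"],z["A"]
for nm,p,W in(("top",b,B),("scene",a,A)):
    h=cv2.cvtColor(p,cv2.COLOR_RGB2HSV);H,S,V=[h[...,i].astype(int) for i in range(3)]
    def blobs(m,mn,lab):
        n,l,s,c=cv2.connectedComponentsWithStats(m.astype(np.uint8))
        for i in range(1,n):
            if s[i,4]>=mn:
                k=l==i;print(nm,lab,s[i,4],np.round(c[i]),np.round(np.nanmedian(W[k],0),4),np.round(np.nanmin(W[k],0),3),np.round(np.nanmax(W[k],0),3))
    blobs((H>8)&(H<28)&(S>140)&(V>90),6,"brass/yel")
    blobs((H>45)&(H<80)&(S>120)&(V>40),40,"green")
    blobs((H>105)&(H<125)&(S>150)&(V>60),40,"blue")
# deck plane: top image px region
W=B[190:220,190:245].reshape(-1,3);W=W[np.isfinite(W[:,2])]
c=np.median(W,0);W=W[abs(W-c)[:,2]<.05];c=W.mean(0)
n=np.linalg.svd(W-c)[2][2];n*=np.sign(n[2]);print("deck",c,n,"tilt",np.arccos(n[2]),"az",np.degrees(np.arctan2(-n[1],-n[0])))
crop=b[100:245,140:290];save(cv2.resize(crop,None,fx=5,fy=4.1*5/4.1/1.25,interpolation=2),"crop0.png")
E
```

```text
top brass/yel 15 [238. 173.] [0.5863 0.0185 0.0563] [0.58  0.013 0.051] [0.592 0.022 0.06 ]
top brass/yel 11 [187. 185.] [0.5555 0.1644 0.0582] [0.552 0.159 0.055] [0.559 0.168 0.061]
top brass/yel 113 [395. 197.] [ 0.5057 -0.4268  0.0554] [ 0.489 -0.445  0.044] [ 0.521 -0.412  0.061]
top brass/yel 647 [422. 236.] [ 0.3982 -0.4714  0.1188] [ 0.362 -0.506  0.007] [ 0.423 -0.459  0.167]
top green 2984 [209. 146.] [0.6601 0.0972 0.0839] [ 0.586 -0.006  0.049] [0.749 0.203 0.151]
top green 97 [354. 206.] [ 0.4835 -0.3091  0.0561] [ 0.469 -0.323  0.044] [ 0.498 -0.295  0.06 ]
top blue 4317 [482. 187.] [ 0.5191 -0.6052  0.1681] [ 0.423 -0.688  0.02 ] [ 0.615 -0.568  0.174]
top blue 85 [374. 201.] [ 0.4937 -0.3664  0.0562] [ 0.482 -0.381  0.049] [ 0.508 -0.354  0.059]
top blue 145 [100. 211.] [0.4906 0.4263 0.0119] [0.46  0.381 0.001] [0.524 0.453 0.083]
scene brass/yel 12 [318. 189.] [0.5559 0.1634 0.0557] [0.55  0.158 0.054] [0.561 0.171 0.061]
scene brass/yel 678 [106. 208.] [ 0.4145 -0.4825  0.1066] [ 0.267 -0.522 -0.004] [ 0.429 -0.46   0.17 ]
scene brass/yel 12 [281. 210.] [0.5864 0.0162 0.0572] [0.582 0.01  0.051] [0.593 0.021 0.062]
scene brass/yel 90 [135. 234.] [ 0.5066 -0.4267  0.0546] [ 0.484 -0.442  0.044] [ 0.523 -0.412  0.06 ]
scene green 2329 [317. 220.] [0.6836 0.0848 0.1045] [ 0.578 -0.009  0.045] [0.753 0.206 0.152]
scene green 89 [172. 217.] [ 0.4856 -0.3086  0.0545] [ 0.463 -0.324  0.042] [ 0.499 -0.293  0.06 ]
scene blue 372 [377. 153.] [0.4848 0.4282 0.0562] [0.412 0.381 0.008] [0.532 0.456 0.084]
scene blue 6453 [ 51. 259.] [ 0.5596 -0.6353  0.1667] [ 0.423 -0.727  0.006] [ 0.624 -0.568  0.175]
scene blue 86 [154. 225.] [ 0.497  -0.3676  0.0546] [ 0.476 -0.383  0.043] [ 0.512 -0.352  0.059]
deck [0.49926443 0.08320837 0.03049547] [-0.18476917 -0.03810182  0.98204308] tilt 0.18979422310470437 az 11.651810126224417
```

View pics/crop0.png

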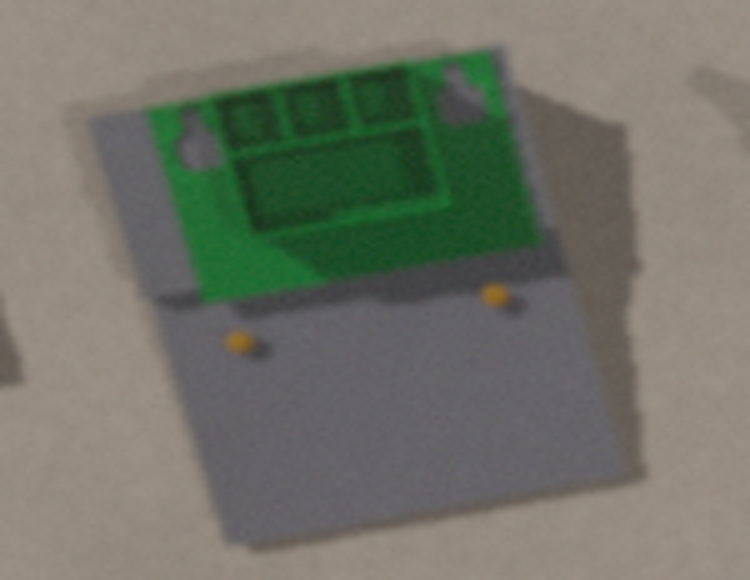

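```bash
cat >> h.py <<'E'
from scipy.spatial.transform import Rotation as Ro
def dock():
    yaw=np.radians(11.75)
    R=(Ro.from_euler("z",yaw)*Ro.from_euler("y",-0.19)).as_matrix()
    mid=(np.array([.5863,.0175,.0568])+[.5557,.164,.0568])/2
    return R,mid-R[:,2]*.013
def caddy(views):
    R,o=dock();P=[]
    for p,W in views:
        h=cv2.cvtColor(p,cv2.COLOR_RGB2HSV).astype(int)
        m=(h[...,0]>45)&(h[...,0]<80)&(h[...,1]>110)&(h[...,2]>40)&(W[...,1]>-.15)
        P.append((W[m]-o)@R)
    P=np.vstack(P);P=P[np.isfinite(P[:,2])]
    return P
def plan(p,R):
    s=telemetry.read_state();C=np.array(s["orientation"])
    print("shift cm",np.round(C.T@(p-s["tcp_pos"])*100,2),"rot deg",np.round(np.degrees(Ro.from_matrix(C.T@R).as_rotvec()),2))
def tool(yawd=0):  # tool pointing into deck, y along dock +y rotated by yawd
    R,o=dock();R=R@Ro.from_euler("z",yawd,degrees=True).as_matrix()
    return np.c_[-R[:,0],R[:,1],-R[:,2]]
E
python3 - <<'E'
from h import *
z=np.load("s0.npz");R,o=dock();print("o",o)
print("deckz",((np.array([.49926,.0832,.0305])-o)@R))
V=[(z["b"],z["B"]),(z["a"],z["A"])]
for v in (V[:1],V[1:],V):
    P=caddy(v);r=cv2.minAreaRect((P[:,:2]*1000).astype(np.float32));print("rect",r)
    q=P[(P[:,2]>.069)&(P[:,2]<.085)];r=cv2.minAreaRect((q[:,:2]*1000).astype(np.float32));print("rim",len(q),r,np.round(np.percentile(P[:,2],[1,10,50,90,99]),3))
T=tool(0);plan(o+R@[.09,0,.2],T)
E
```

```text
o [0.57340372 0.09124997 0.04403394]
deckz [-0.07544957  0.00721747  0.00072849]
rect ((98.1523666381836, -10.207710266113281), (198.86209106445312, 137.35235595703125), 89.3945083618164)
rim 309 ((113.72815704345703, -13.820472717285156), (112.59376525878906, 96.5201187133789), 89.30299377441406) [0.017 0.02  0.022 0.069 0.079]
rect ((91.73817443847656, -10.645957946777344), (201.72329711914062, 159.25233459472656), 89.14653778076172)
rim 413 ((114.96897888183594, -13.320682525634766), (114.40984344482422, 103.73177337646484), 89.3342514038086) [0.016 0.02  0.038 0.074 0.078]
rect ((91.73817443847656, -10.645957946777344), (201.72329711914062, 159.25233459472656), 89.14653778076172)
rim 722 ((114.96897888183594, -13.320682525634766), (114.40984344482422, 103.73177337646484), 89.3342514038086) [0.017 0.02  0.023 0.073 0.078]
shift cm [-57.83 -39.66  -1.8 ] rot deg [ -2.56 -10.71 -26.04]
```

```bash
python3 - <<'E'
from h import *
z=np.load("s0.npz")
for W in(z["B"],z["A"]):
    m=(W[...,1]>.3)&(W[...,1]<.75)&(W[...,0]>.1)&(W[...,0]<.6);print(np.nanmax(W[m][:,2]), np.nanpercentile(W[m][:,2],90))
R,o=dock();t=o+R@[.094,-.012,.14];print(t);plan(t,tool())
E
```

```text
0.1654856016417222 0.09978401619869472
0.4070683428467236 0.1616644135996036
[0.64033534 0.09291493 0.19926727]
shift cm [-59.72 -40.06   4.01] rot deg [ -2.56 -10.71 -26.04]
```

```bash
python3 -m pendant '[0,0,0,0,0,-3,60, 0,0,0,-1.7,-1.1,-3,60, 0,0,0,-3.2,-2.2,0,60, 0,0,0,-3.2,-2.2,0,60, 0,0,0,-3.2,-2.2,0,60]'
python3 -m pendant '[0,0,0,-3.2,-2.2,0,60, 0,0,0,-3.2,-2.2,0,60, 0,0,0,-3.2,-2.2,0,60, 0,0,0,-3.2,-2.2,0,60, 0,0,0,-3.2,-2.2,0,60]'
python3 -m pendant '[0,0,0,-3.2,-2.2,0,60, 0,0,0,-3.2,-2.2,0,60, 0,0,0,-3.2,-2.2,0,60, 0,0,0,-3.2,-2.2,0,60, 0,0,0,-3.2,-2.2,0,60]'
python3 -m pendant '[-0.6,-2.7,-6.5,-3.2,-2.2,0,60, -0.6,-2.7,-6.5,-3.2,-2.2,0,60, -0.6,-2.7,-6.5,0,0,0,60, -0.6,-2.7,-6.5,0,0,0,60, 0,0,0,0,0,0,60]'
python3 -c "
from h import *
R,o=dock();s=st();plan(o+R@[.094,-.012,.14],tool())"
```

```text
time: 0.6
tcp_pos: [0.2524, 0.5257, 0.2993]
orientation: [[-0.969, 0.248, -0.0], [0.248, 0.969, -0.0], [-0.0, -0.0, -1.0]]
contact_force: [0.1, 0.3, 0.4]
width: 0.646
finger_force: 0.0
time: 1.1
tcp_pos: [0.3801, 0.3792, 0.2993]
orientation: [[-0.969, 0.248, -0.0], [0.248, 0.969, -0.0], [0.0, -0.0, -1.0]]
contact_force: [0.5, -0.0, -0.3]
width: 0.603
finger_force: 0.0
time: 1.6
tcp_pos: [0.5077, 0.233, 0.2993]
orientation: [[-0.969, 0.248, -0.0], [0.248, 0.969, -0.0], [0.0, -0.0, -1.0]]
contact_force: [1.0, 0.2, -0.4]
width: 0.601
finger_force: 0.0
time: 2.1
tcp_pos: [0.5606, 0.1784, 0.3008]
orientation: [[-0.961, -0.204, 0.187], [-0.201, 0.979, 0.038], [-0.191, -0.001, -0.982]]
contact_force: [-0.1, -0.3, 0.3]
width: 0.597
finger_force: 0.0
2.1 [0.5606 0.1784 0.3008] [-0.1 -0.3  0.3] 0.597 0.0
shift cm [-4.02 -9.98 11.14] rot deg [-0.07  0.1   0.04]
```

```bash
python3 -m pendant '[0,0,0,-1,-2.5,2.5,60, 0,0,0,-1,-2.5,2.5,60, 0,0,0,-1,-2.5,2.5,60, 0,0,0,-1,-2.5,2.5,60, 0,0,0,0,0,1.1,60]'
python3 -m pendant '[0,0,0,0,0,2,60, 0,0,0,0,0,2,60, 0,0,0,0,0,2,60, 0,0,0,0,0,2,60, 0,0,0,0,0,1.2,60]'
python3 -c "
from h import *
R,o=dock();s=st();print((s['tcp_pos']-o)@R)
a,A=snap('scene');save(cv2.resize(a[120:290,220:400],None,fx=4,fy=3.5,interpolation=2),'c1.png')"
```

```text
time: 2.6
tcp_pos: [0.6414, 0.089, 0.1971]
orientation: [[-0.963, -0.195, 0.184], [-0.192, 0.981, 0.033], [-0.186, -0.004, -0.982]]
contact_force: [-0.7, 0.2, 0.5]
width: 0.598
finger_force: 0.0
time: 3.1
tcp_pos: [0.6571, 0.0977, 0.1075]
orientation: [[-0.962, -0.202, 0.184], [-0.198, 0.979, 0.037], [-0.187, -0.001, -0.982]]
contact_force: [-0.6, 0.5, -0.2]
width: 0.601
finger_force: 0.0
3.1 [0.6571 0.0977 0.1075] [-0.6  0.5 -0.2] 0.601 0.0
[ 0.09375025 -0.01068541  0.04662992]
```

View pics/c1.png

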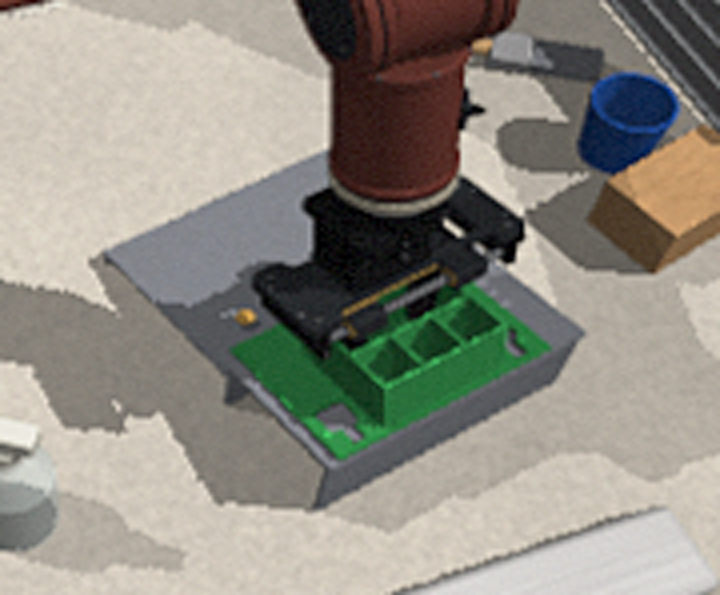

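```bash
python3 -m pendant '[0,0,0,0.5,0,0,80, 0,0,0,0.5,0,0,80, 0,0,0,0.4,0.2,0,80, 0,0,0,0.4,0.2,0,80, 0,0,0,0.4,0.2,0,80]'
python3 -m pendant '[0,0,0,0.5,0.2,0,80, 0,0,0,0.6,0.2,0,80, 0,0,0,0.6,0.1,0,80, 0,0,0,0.6,0,0,80, 0,0,0,0.6,0,0,80]'
python3 -m pendant '[0,0,0,0.6,0,0,80, 0,0,0,0.6,0,0,80, 0,0,0,0.6,0,0,80, 0,0,0,0.6,0,0,80, 0,0,0,0.6,0,0,80]'
python3 -c "
from h import *
R,o=dock();s=st();print((s['tcp_pos']-o)@R);plan(o+R@[-.026,0,.046],tool())
P=caddy([snap('top'),snap('scene')]);print(cv2.minAreaRect((P[:,:2]*1000).astype(np.float32)))"
```

```text
time: 3.65
tcp_pos: [0.6358, 0.0981, 0.1062]
orientation: [[-0.961, -0.203, 0.189], [-0.199, 0.979, 0.037], [-0.192, -0.002, -0.981]]
contact_force: [2.8, -0.8, 1.9]
width: 0.792
finger_force: 2.1
time: 4.15
tcp_pos: [0.6064, 0.0976, 0.0999]
orientation: [[-0.961, -0.203, 0.187], [-0.2, 0.979, 0.037], [-0.191, -0.001, -0.982]]
contact_force: [4.2, -0.0, 5.0]
width: 0.799
finger_force: 3.0
time: 4.65
tcp_pos: [0.5767, 0.0909, 0.0934]
orientation: [[-0.962, -0.203, 0.185], [-0.199, 0.979, 0.037], [-0.189, -0.002, -0.982]]
contact_force: [2.0, 0.0, 0.8]
width: 0.801
finger_force: 2.0
4.65 [0.5767 0.0909 0.0934] [2.  0.  0.8] 0.801 2.0
[ 0.01241471 -0.00099957  0.04783866]
shift cm [3.84 0.1  0.18] rot deg [-0.11  0.01 -0.03]
((26.27623748779297, 1.8265914916992188), (210.19891357421875, 154.55850219726562), 89.35494232177734)
```

```bash
python3 -m pendant '[0,0,0,0.5,0.1,0.1,80, 0,0,0,0.5,0,0.1,80, 0,0,0,0.5,0,0,80, 0,0,0,0.5,0,0,80, 0,0,0,0.5,0,0,80]'
python3 -m pendant '[0,0,0,0.5,0,0,80, 0,0,0,0.4,0,0,80, 0,0,0,0.4,0,0,80, 0,0,0,0.4,0,0,80, 0,0,0,0.4,0,0,80]'
python3 -m pendant '[0,0,0,0.3,0,0,80, 0,0,0,0.3,0,0,80, 0,0,0,0.3,0,0,80, 0,0,0,0.3,0,0,80, 0,0,0,0,0,0,80]'
cat >> h.py <<'E'
def look(nm):
    R,o=dock();s=st();print("tcp dock",np.round((s['tcp_pos']-o)@R*1000,1))
    b,B=snap('top');a,A=snap('scene')
    P=caddy([(b,B),(a,A)])
    print(cv2.minAreaRect((P[:,:2]*1000).astype(np.float32)))
    D=(P*1000)
    for lo,hi in((-120,-70),(-70,-30),(-30,0),(0,30),(30,60)):
        q=D[(abs(D[:,1])>62)&(D[:,0]>lo)&(D[:,0]<hi)]
        if len(q)>5:print("wing",lo,hi,len(q),"z",np.round([np.median(q[q[:,1]>0][:,2]),np.median(q[q[:,1]<0][:,2])],1))
    q=D[abs(D[:,1])>62];print("wing x range",np.percentile(q[:,0],[1,99]))
    save(np.hstack([cv2.resize(a[140:270,230:390],(400,325)),cv2.resize(b[100:250,140:300],(400,325))]),nm)
E
python3 -c "
from h import *
look('c2.png')"
```

```text
time: 5.25
tcp_pos: [0.5528, 0.0871, 0.0866]
orientation: [[-0.962, -0.203, 0.185], [-0.2, 0.979, 0.037], [-0.189, -0.002, -0.982]]
contact_force: [1.5, 0.8, -0.6]
width: 0.799
finger_force: 0.6
time: 5.75
tcp_pos: [0.5334, 0.083, 0.0832]
orientation: [[-0.961, -0.203, 0.187], [-0.199, 0.979, 0.037], [-0.19, -0.002, -0.982]]
contact_force: [1.5, -0.0, 1.2]
width: 0.802
finger_force: 0.5
time: 6.25
tcp_pos: [0.5216, 0.0806, 0.0808]
orientation: [[-0.961, -0.203, 0.186], [-0.199, 0.979, 0.037], [-0.19, -0.002, -0.982]]
contact_force: [-0.8, 0.2, -0.6]
width: 0.795
finger_force: 0.0
6.25 [0.5216 0.0806 0.0808] [-0.8  0.2 -0.6] 0.795 0.0
tcp dock [-45.    0.1  46.1]
((-20.826847076416016, 4.4875946044921875), (213.2454071044922, 140.48391723632812), 89.09649658203125)
wing -120 -70 59 z [5.9 6.7]
wing -70 -30 120 z [12.5 11.7]
wing -30 0 203 z [17.9 17.3]
wing 0 30 164 z [20.8 21.3]
wing 30 60 176 z [24.9 24.6]
wing x range [-88.16149359  45.97408362]
```

View pics/c2.png

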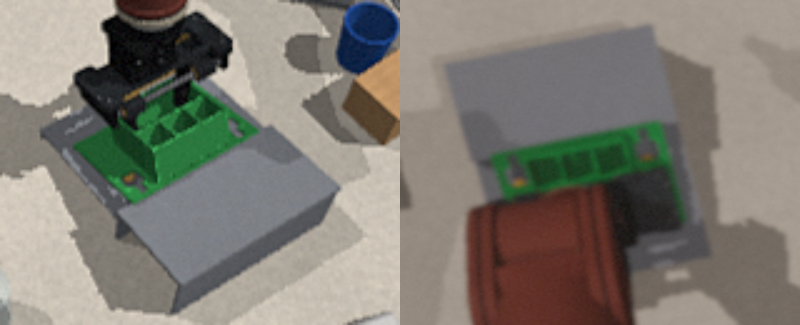

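```bash
python3 -m pendant '[0,0,0,0.2,0,0,80, 0,0,0,0.2,0,0,80, 0,0,0,0.2,0,0,80, 0,0,0,0.2,0,0,80, 0,0,0,0.2,0,0,80]'
python3 -m pendant '[0,0,0,0.2,0,0,80, 0,0,0,0.2,0,0,80, 0,0,0,0,0,0,80, 0,0,0,0,0,0,80, 0,0,0,0,0,0,80]'
python3 -c "
from h import *
look('c3.png')"
```

```text
time: 6.85
tcp_pos: [0.5122, 0.0786, 0.0789]
orientation: [[-0.961, -0.203, 0.186], [-0.199, 0.979, 0.037], [-0.19, -0.002, -0.982]]
contact_force: [1.0, -0.0, -0.0]
width: 0.802
finger_force: 0.0
time: 7.35
tcp_pos: [0.5087, 0.0779, 0.0783]
orientation: [[-0.961, -0.203, 0.186], [-0.199, 0.979, 0.037], [-0.19, -0.002, -0.982]]
contact_force: [0.8, -0.0, 0.7]
width: 0.799
finger_force: 0.0
7.35 [0.5087 0.0779 0.0783] [ 0.8 -0.   0.7] 0.799 0.0
tcp dock [-58.4   0.1  46.1]
((-39.037986755371094, -0.32268524169921875), (202.54432678222656, 145.09620666503906), 89.2059097290039)
wing -120 -70 135 z [4.3 5. ]
wing -70 -30 160 z [4.1 5.4]
wing -30 0 214 z [5.3 5.9]
wing 0 30 250 z [5.1 5.6]
wing 30 60 14 z [6.  5.9]
wing x range [-105.9947149   30.598161 ]
```

```bash
python3 -m pendant '[0,0,0,0,0,1,80, 0,0,0,0.3,0,0,80, 0,0,0,0.3,0,0,80, 0,0,0,0.3,0,0,80, 0,0,0,0.3,0,0,80]'
python3 -m pendant '[0,0,0,0.3,0,0,80, 0,0,0,0.3,0,0,80, 0,0,0,0.3,0,0,80, 0,0,0,0.2,0,0,80, 0,0,0,0,0,0,80]'
python3 -c "
from h import *
look('c4.png')"
```

```text
time: 7.95
tcp_pos: [0.4992, 0.0762, 0.0665]
orientation: [[-0.961, -0.203, 0.188], [-0.2, 0.979, 0.037], [-0.191, -0.001, -0.982]]
contact_force: [1.9, 1.5, 0.0]
width: 0.796
finger_force: 1.0
time: 8.45
tcp_pos: [0.4882, 0.0736, 0.0642]
orientation: [[-0.961, -0.203, 0.187], [-0.199, 0.979, 0.037], [-0.19, -0.002, -0.982]]
contact_force: [1.0, 0.7, 1.8]
width: 0.8
finger_force: 0.8
8.45 [0.4882 0.0736 0.0642] [1.  0.7 1.8] 0.8 0.8
tcp dock [-81.6   0.1  36.2]
((-61.63785934448242, -0.72344970703125), (203.00088500976562, 145.75950622558594), 89.19459533691406)
wing -120 -70 179 z [3.8 5.6]
wing -70 -30 267 z [5.3 5.4]
wing -30 0 158 z [5.4 5.5]
wing 0 30 65 z [5.3 5.3]
wing x range [-128.97189132    7.90329469]
```

Nearly there (x0 ≈ -44); pull until the stop shows in the force.

```bash
python3 -m pendant '[0,0,0,0.1,0,0,80, 0,0,0,0.1,0,0,80, 0,0,0,0,0,0,80, 0,0,0,0,0,0,80, 0,0,0,0,0,0,80]'
python3 -m pendant '[0,0,0,0.1,0,0,80, 0,0,0,0.1,0,0,80, 0,0,0,0,0,0,80, 0,0,0,0,0,0,80, 0,0,0,0,0,0,80]'
python3 -c "
from h import *
look('c5.png')"
```

```text
time: 9.05
tcp_pos: [0.4872, 0.0736, 0.0639]
orientation: [[-0.961, -0.202, 0.188], [-0.199, 0.979, 0.037], [-0.192, -0.002, -0.981]]
contact_force: [5.3, 2.6, -1.8]
width: 0.8
finger_force: 2.5
time: 9.55
tcp_pos: [0.4868, 0.0735, 0.0643]
orientation: [[-0.961, -0.202, 0.191], [-0.198, 0.979, 0.038], [-0.195, -0.001, -0.981]]
contact_force: [11.5, 5.2, -5.8]
width: 0.798
finger_force: 5.3
9.55 [0.4868 0.0735 0.0643] [11.5  5.2 -5.8] 0.798 5.3
tcp dock [-83.    0.3  36.6]
((-65.1329574584961, -0.6980133056640625), (202.34498596191406, 147.85789489746094), 89.39102935791016)
wing -120 -70 173 z [5.1 5. ]
wing -70 -30 279 z [5.7 5.8]
wing -30 0 157 z [5.  5.5]
wing 0 30 54 z [4.6 5.2]
wing x range [-129.89995864    6.36461439]
```

View pics/c5.png

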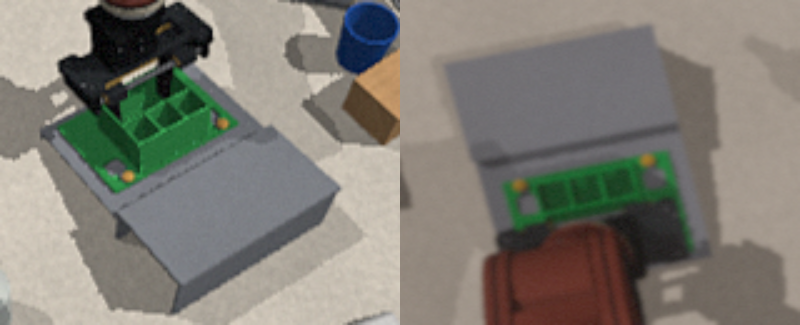

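```bash
python3 -m pendant '[0,0,0,0.1,0,0,80, 0,0,0,0.1,0,0,80, 0,0,0,0,0,0,80, 0,0,0,0,0,0,80, 0,0,0,-0.4,0,0,80]'
python3 -m pendant '[0,0,0,-0.5,0,0,60, 0,0,0,-0.5,0,0,60, 0,0,0,0,0,0,60, 0,0,0,0,0,0,60, 0,0,0,0,0,-1,60]'
python3 -m pendant '[0,0,0,0,0,-2,60, 0,0,0,0,0,-3,60, 0,0,0,0,0,-3,60, 0,0,0,0,0,-3,0, 0,0,0,0,0,-2,0]'
python3 - <<'E'
from h import *
st();y=np.radians(11.75)
T=np.c_[[-np.cos(y),-np.sin(y),0],[-np.sin(y),np.cos(y),0],[0,0,-1]]
plan(np.array([.495,-.3668,.13]),T)
C=T.T
B=np.array([.495,-.3668]);Y=np.array([.506,-.4268]);G=np.array([.4845,-.309])
for d in(Y-B,G-Y):print(np.round(C@np.r_[d,0]*100,2))
E
```

```text
time: 10.15
tcp_pos: [0.4874, 0.0735, 0.0642]
orientation: [[-0.961, -0.202, 0.188], [-0.199, 0.979, 0.037], [-0.192, -0.002, -0.981]]
contact_force: [-0.9, -0.4, -0.3]
width: 0.801
finger_force: 0.0
time: 10.65
tcp_pos: [0.4931, 0.0745, 0.0745]
orientation: [[-0.962, -0.203, 0.184], [-0.2, 0.979, 0.036], [-0.188, -0.003, -0.982]]
contact_force: [-0.5, -0.4, 0.2]
width: 0.606
finger_force: 0.0
time: 11.15
tcp_pos: [0.47, 0.0697, 0.2059]
orientation: [[-0.961, -0.202, 0.189], [-0.199, 0.979, 0.038], [-0.193, -0.001, -0.981]]
contact_force: [-0.3, -0.1, 0.3]
width: 0.493
finger_force: 0.0
11.15 [0.47   0.0697 0.2059] [-0.3 -0.1  0.3] 0.493 0.0
shift cm [  7.73 -43.25   6.26] rot deg [-0.07 11.11 -0.08]
[ 0.14 -6.1   0.  ]
[-0.29 11.97  0.  ]
```

```bash
python3 -m pendant '[0,5.55,0,0,0,0,0, 0,5.55,0,0,0,0,0, 0,0,0,0,-2,0,0, 0,0,0,0.5,-4,0,0, 0,0,0,0.6,-4,0,0]'
python3 -m pendant '[0,0,0,0.6,-4,0,0, 0,0,0,0.6,-4,0,0, 0,0,0,0.6,-4,0,0, 0,0,0,0.6,-4,0,0, 0,0,0,0.6,-4,0,0]'
python3 -m pendant '[0,0,0,0.6,-4,1,0, 0,0,0,0.6,-4,2,0, 0,0,0,0.6,-4,2,0, 0,0,0,0.4,-1,2,0, 0,0,0,0,0,0,0]'
python3 - <<'E'
from h import *
y=np.radians(11.75)
T=np.c_[[-np.cos(y),-np.sin(y),0],[-np.sin(y),np.cos(y),0],[0,0,-1]]
plan(np.array([.495,-.3668,.083]),T)
P=caddy([snap("top"),snap("scene")]);print(cv2.minAreaRect((P[:,:2]*1000).astype(np.float32)))
b,B=snap("top");save(cv2.resize(b[80:280,130:430],(750,500)),"c6.png")
E
```

```text
time: 11.65
tcp_pos: [0.4794, -0.0311, 0.2038]
orientation: [[-0.979, -0.204, -0.002], [-0.204, 0.979, -0.003], [0.002, -0.002, -1.0]]
contact_force: [0.2, 0.0, -0.1]
width: 0.059
finger_force: 0.0
time: 12.15
tcp_pos: [0.4902, -0.2335, 0.2045]
orientation: [[-0.979, -0.203, -0.001], [-0.203, 0.979, -0.002], [0.002, -0.001, -1.0]]
contact_force: [1.3, 0.3, -0.3]
width: 0.008
finger_force: 0.0
time: 12.65
tcp_pos: [0.4927, -0.3652, 0.132]
orientation: [[-0.98, -0.199, -0.007], [-0.199, 0.98, -0.001], [0.007, 0.0, -1.0]]
contact_force: [-0.2, 0.5, 0.0]
width: 0.008
finger_force: 0.0
shift cm [-0.23 -0.2   4.89] rot deg [ 0.01 -0.38 -0.28]
((-65.26751708984375, -0.27513885498046875), (201.32798767089844, 150.5960693359375), 89.44896697998047)
```

View pics/c6.png

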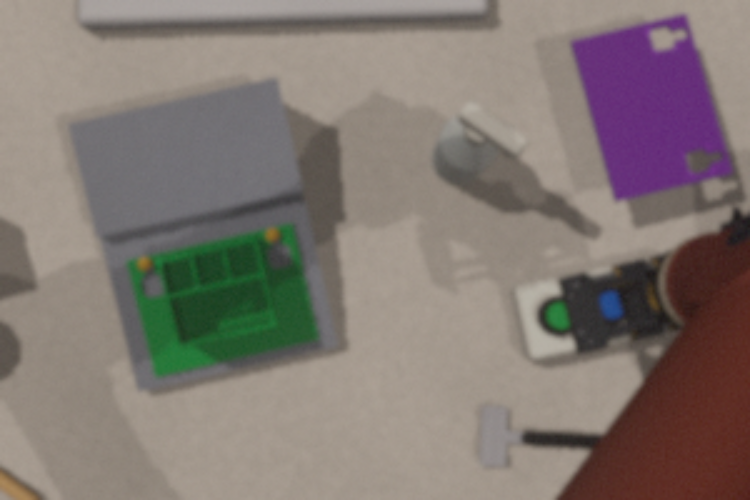

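```bash
python3 -m pendant '[0,0,0,-0.2,-0.2,2,0, 0,0,0,0,0,2,0, 0,0,0,0,0,1,0, 0,0,0,0,0,0,0, 0,0,0,0,0,0,0]'
python3 -m pendant '[0,0,0,0,0,0.3,0, 0,0,0,0,0,0.3,0, 0,0,0,0,0,0,0, 0,0,0,0,0,0,0, 0,0,0,0,0,0,0]'
```

```text
time: 13.3
tcp_pos: [0.4984, -0.3653, 0.0852]
orientation: [[-0.979, -0.203, -0.001], [-0.203, 0.979, -0.002], [0.001, -0.002, -1.0]]
contact_force: [-0.4, -0.6, 0.4]
width: 0.005
finger_force: 0.0
time: 13.8
tcp_pos: [0.4977, -0.3657, 0.0781]
orientation: [[-0.979, -0.203, -0.002], [-0.203, 0.979, -0.002], [0.002, -0.002, -1.0]]
contact_force: [0.8, -0.1, 0.3]
width: 0.005
finger_force: 0.0
```

```bash
python3 -m pendant '[0,0,0,0.2,0,0.3,0, 0,0,0,0,0,0.3,0, 0,0,0,0,0,0,0, 0,0,0,0,0,0,0, 0,0,0,0,0,0,0]'
python3 -m pendant '[0,0,0,0,0,0.2,0, 0,0,0,0,0,0.2,0, 0,0,0,0,0,0,0, 0,0,0,0,0,0,0, 0,0,0,0,0,0,0]'
```

```text
time: 14.3
tcp_pos: [0.4956, -0.3662, 0.0721]
orientation: [[-0.979, -0.203, -0.002], [-0.203, 0.979, -0.002], [0.002, -0.002, -1.0]]
contact_force: [-0.9, -0.7, 2.6]
width: 0.004
finger_force: 1.4
time: 14.8
tcp_pos: [0.4957, -0.3662, 0.0685]
orientation: [[-0.979, -0.203, -0.002], [-0.203, 0.979, -0.002], [0.002, -0.002, -1.0]]
contact_force: [-2.7, 1.6, 9.7]
width: 0.006
finger_force: 4.7
```

```bash
python3 -m pendant '[0,0,0,0,0,0.15,0, 0,0,0,0,0,0,0, 0,0,0,0,0,0,0, 0,0,0,0,0,0,0, 0,0,0,0,0,0,0]'
python3 -m pendant '[0,0,0,0,0,-1.5,0, 0,0,0,0,0,-2,0, 0,0,0,0.1,-3,0,0, 0,0,0,0.05,-3.1,0,0, 0,0,0,0,0,0,0]'
python3 -c "
from h import *
st()
b,B=snap('scene')
save(cv2.resize(b[170:290,90:230],(700,600)),'c7.png')"
```

```text
time: 15.3
tcp_pos: [0.4957, -0.3663, 0.0682]
orientation: [[-0.979, -0.202, -0.001], [-0.202, 0.979, -0.002], [0.001, -0.001, -1.0]]
contact_force: [-7.5, 4.4, 21.9]
width: 0.007
finger_force: 11.2
time: 15.8
tcp_pos: [0.5053, -0.4307, 0.102]
orientation: [[-0.98, -0.198, -0.002], [-0.198, 0.98, -0.005], [0.003, -0.005, -1.0]]
contact_force: [-1.2, -1.1, 0.3]
width: 0.003
finger_force: 0.0
15.8 [ 0.5053 -0.4307  0.102 ] [-1.2 -1.1  0.3] 0.003 0.0
```

View pics/c7.png

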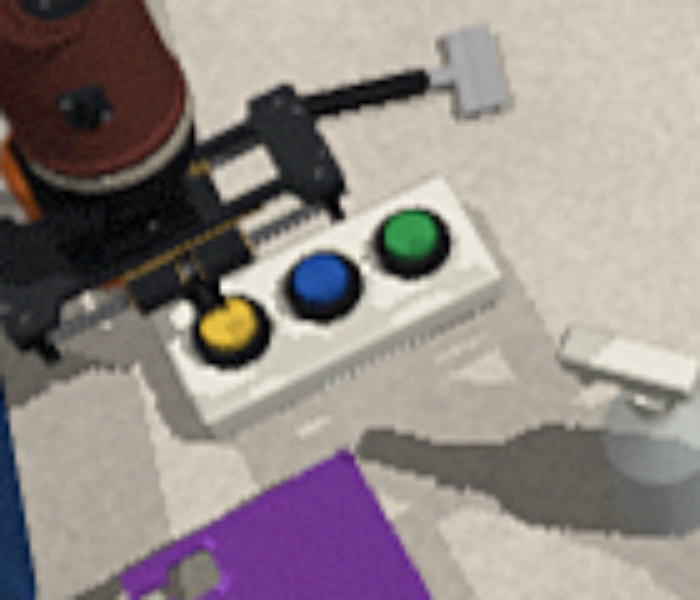

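```bash
python3 -m pendant '[0,0,0,0,0,1.2,0, 0,0,0,0,0,1.2,0, 0,0,0,0,0,0.4,0, 0,0,0,0,0,0.2,0, 0,0,0,0,0,0.1,0]'
python3 -m pendant '[0,0,0,0,0,0.2,0, 0,0,0,0,0,0.1,0, 0,0,0,0,0,0,0, 0,0,0,0,0,0,0, 0,0,0,0,0,0,0]'
```

```text
time: 16.35
tcp_pos: [0.5069, -0.4252, 0.0705]
orientation: [[-0.979, -0.204, -0.002], [-0.204, 0.979, -0.001], [0.002, -0.001, -1.0]]
contact_force: [-0.2, 2.8, 3.4]
width: 0.006
finger_force: 1.8
time: 16.85
tcp_pos: [0.5071, -0.4257, 0.0685]
orientation: [[-0.979, -0.203, -0.001], [-0.203, 0.979, -0.002], [0.001, -0.002, -1.0]]
contact_force: [-1.4, 4.6, 9.2]
width: 0.009
finger_force: 4.5
```

```bash
python3 -m pendant '[0,0,0,0,0,0.15,0, 0,0,0,0,0,0,0, 0,0,0,0,0,0,0, 0,0,0,0,0,0,0, 0,0,0,0,0,0,0]'
python3 -m pendant '[0,0,0,0,0,-1.5,0, 0,0,0,0,0,-2.5,0, 0,0,0,-0.1,4,0,0, 0,0,0,-0.1,4,0,0, 0,0,0,-0.1,4,0,0]'
python3 -m pendant '[0,0,0,0,0,0,0, 0,0,0,0,0,0,0, 0,0,0,0,0,1.2,0, 0,0,0,0,0,1.2,0, 0,0,0,0,0,0,0]'
```

```text
time: 17.35
tcp_pos: [0.5071, -0.4258, 0.0683]
orientation: [[-0.979, -0.203, -0.0], [-0.203, 0.979, -0.001], [0.001, -0.001, -1.0]]
contact_force: [-4.9, 7.9, 20.1]
width: 0.009
finger_force: 10.0
time: 17.85
tcp_pos: [0.4848, -0.3072, 0.1061]
orientation: [[-0.979, -0.202, -0.001], [-0.202, 0.979, -0.003], [0.002, -0.003, -1.0]]
contact_force: [0.6, 0.4, 0.7]
width: 0.004
finger_force: 0.0
time: 18.35
tcp_pos: [0.4837, -0.3082, 0.0793]
orientation: [[-0.98, -0.201, -0.006], [-0.201, 0.98, -0.001], [0.006, -0.0, -1.0]]
contact_force: [-0.5, 0.4, -0.4]
width: 0.008
finger_force: 0.0
```

```bash
python3 -m pendant '[0,0,0,0,0,0.5,0, 0,0,0,0,0,0.5,0, 0,0,0,0,0,0.2,0, 0,0,0,0,0,0.2,0, 0,0,0,0,0,0,0]'
python3 -m pendant '[0,0,0,0,0,0.1,0, 0,0,0,0,0,0.1,0, 0,0,0,0,0,0,0, 0,0,0,0,0,0,0, 0,0,0,0,0,0,0]'
python3 -m pendant '[0,0,0,0,0,-1.5,0, 0,0,0,0,0,-2.5,0, 0,0,0,0,0,-4,0, 0,0,0,0,0,-4,0, 0,0,0,0,0,0,0]'
python3 -c "
from h import *
st();P=caddy([snap('top'),snap('scene')]);print(cv2.minAreaRect((P[:,:2]*1000).astype(np.float32)))"
```

```text
time: 18.85
tcp_pos: [0.4851, -0.3086, 0.0685]
orientation: [[-0.979, -0.202, -0.002], [-0.202, 0.979, -0.003], [0.002, -0.002, -1.0]]
contact_force: [-2.6, -1.9, 5.8]
width: 0.006
finger_force: 3.0
time: 19.35
tcp_pos: [0.4852, -0.3086, 0.0681]
orientation: [[-0.979, -0.202, -0.001], [-0.202, 0.979, -0.002], [0.001, -0.002, -1.0]]
contact_force: [-8.6, 3.6, 26.4]
width: 0.004
finger_force: 12.7
time: 19.85
tcp_pos: [0.4879, -0.3091, 0.1915]
orientation: [[-0.979, -0.203, 0.006], [-0.203, 0.979, -0.005], [-0.005, -0.006, -1.0]]
contact_force: [0.2, -0.7, -0.3]
width: 0.006
finger_force: 0.0
19.85 [ 0.4879 -0.3091  0.1915] [ 0.2 -0.7 -0.3] 0.006 0.0
((-64.14066314697266, -0.3247528076171875), (201.484375, 145.1591339111328), 89.80349731445312)
```

```bash
python3 -c "
from rig import order
print(order.hand_in())"
```

```text
the job is handed in; nothing more can be done
None
```

The green caddy is locked under both screw heads, blue, yellow and green were each pressed to the stop in that order, and the job was handed in at about 20 s; no verdict was shown.

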